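# Take the rod oven's reading, then crack its stuck lid and hold it ajar

## Robot

A 6-joint arm with a two-finger parallel gripper is mounted at the origin on the work surface. World frame = base frame: x ahead of the robot, y to its left, z up, the work surface at z = 0. Lengths are in m, angles in rad, forces in N, time in s.
With the tool pointing down it reaches from about 0.25 to 0.725 m from the base axis. Payload 4 kg.
Tool frame: the origin (TCP) lies midway between the tips of the shut fingers; the grasp point (between the pads) lies 19 mm behind it (bot.grip_point_offset is the distance from the TCP to the grasp point, in m); z points along the fingers, y is the line along which they close (so a half turn about z gives the same grasp; the last joint's range is limited). The gripper opens to 85 mm and grips with 20 to 120 N. Pads are 22 mm wide; open, the fingers measure 114 mm over their backs; the gripper's body (76 mm by 85 mm) begins 54 mm behind the grasp point. The pads swing forward as they close: fully open they stand 13 mm farther back than shut.
Start: joints at [-1.184, 0.241, 0.005, 1.335, 0, 1.571], TCP at [0.189, -0.463, 0.231] pointing down, gripper open.
Joint ranges: [-2.72, 2.72], [-1.05, 1.87], [-1.09, 1.28], [-1.99, 2.15], [-1.42, 1.44], [-3.14, 3.14]. Speed limits (rad/s): [2.79, 2.79, 3.14, 3.14, 3.14, 3.14].

## Interface

Orientations are given as a unit quaternion [x, y, z, w].
In Python, from workcell import bot gives the robot as it stands.
- The arm moves only by the tool step_arm, never from a script. Its argument "targets" is text: rows parted by semicolons, each of 7 numbers parted by spaces: the opening, from -1 (shut) to 1 (fully open), so that 0 is half open, then the shift along the world's x, y, z normalised to -1 to 1, where 1 is 0.5 m, then the turn, a rotation vector about the world's x, y, z normalised to -1 to 1, where 1 is pi/4 rad. In form: gripper x y z wx wy wz; .... A call has 1 to 10 rows; each row is the pose to reach, as a shift and turn from the pose commanded when the call began; what a row does not reach only later rows make up. A row lasts 1/12 s, in which the tool goes at most 41.7 mm and 7.16 degrees, less where a joint would pass 70% of its speed; a pose out of reach is approached as far as the arm can. A call with a number of a shift or a turn outside -1 to 1 is refused whole. A call with a gripper value outside its range is refused whole. The fingers move at their own pace and stop on an object; the grip force is fixed at half the most. Time passes only in rows, so rows that repeat a pose let the fingers close. It gives the time, the measured TCP pose, the force, the opening and the grip force at its end, in the units of the state.
- bot.get_obs(): the state, without advancing time (a new reading comes with each control period).
- bot.camera(name): name is "scene" or "top" or "wrist"; returns the picture (400x640x3 uint8, red, green, blue); there is no depth.
- bot.camera_info(name): a dict with "vertical_fov" (degrees; the focal length in pixels is half the picture's height over the tangent of half this angle, whatever the lens; pixels are square), "cx", "cy" (the principal point, pixels), "pose" (4x4, takes a point from camera to world coordinates). Camera axes: x right, y up, looking along -z (the intrinsics and any distortion apply to the point x, -y, -z); pixel columns grow to the right and rows downward; lengths in m; the calibration is good to about 2 mm. A picture is of the moment at which its call begins: read the wrist's pose just before it. camera_info takes no time and is no camera call; for the wrist camera it gives the pose at the moment of the call.
- bot.job_done(): hands the job in; it is judged then, once.
The state is a dict: "clock": time; "joint_pos": joint angles; "joint_vel": joint speeds; "tau": joint torques, N m; "eef_pos": TCP position; "tool_rot": TCP orientation; "ft_force": force on the tool from outside, world axes, zero at the start; "ft_torque": the same for the moment, N m; "grip_width": finger opening in m; "grasp_force": force on a finger pad.
Only numpy, scipy, OpenCV 4.12 (cv2) and the standard library are available. Lean on these libraries where they do the work, as an engineer would, in place of code of your own. Each camera call takes 0.05 s, during which the arm holds its last target. There are 200 camera calls.

## Task

Draw the infrared thermometer from its holster, aim it from above at the matt black measuring spot on the shut lid of the rod-drying oven, within a hand's length of the spot and without touching the oven, and keep it on the spot for a good second to get a reading; then put it fully back down into its holster and let go. Then take the lid by its handle, break it free of its stuck gasket and hold it just two to three fingers open (about 4 to 5 cm at the front edge) so that the damp can vent: do not let it fly up or swing wide, and finish while still holding it there. Leave the other things on the bench where they are.

Things in the scene. Friction and masses are not known exactly. Their poses are not given: they have to be found in the camera images.
- oven: Rod-drying oven, blue insulated steel box fixed to the bench, 250 (x) x 440 (y) mm, with a bare steel lid whose flat top is 180 mm above the bench. Origin: centre of its underside, on the bench. Its x axis points from its control-panel front (the handle side, towards the robot) to the hinge side; y along its length; z up.
- lid (a joint): Angle of the oven lid (rad): 0 shut, grows as the front edge rises (0.2 rad lifts that edge about 50 mm, the handle 43 mm), at most 1. The lid weighs 0.75 kg and falls shut if let go. The gasket sticks: pulling up at the handle takes 15 to 20 N within the first 5 mm, then eases, drags a little until the handle is 18 mm up, and then only the weight is left, 4 to 5 N at the handle.
- lid_handle (a point): Centre of the lid's handle bar: a level round bar along the oven's y, on two posts near the lid's front edge; 130 mm long between the posts, its middle 100 mm a black sleeve 16 mm in diameter. The bar's centre is 45 mm above the lid's flat top and 215 mm in front of the hinge line. Axes as the lid's (x towards the hinge, z up when shut).
- lid_hinge (a point): Middle of the lid's hinge line on the oven: 125 mm behind the oven's centre (+x of the oven), 155 mm above the bench. The line runs along the oven's y.
- lid_spot (a point): Centre of the matt black round measuring spot, 44 mm in diameter, flat on top of the lid; z points out of the lid.
- thermometer: The orange and black pistol-shaped infrared thermometer, loose, 0.24 kg. It starts muzzle down in its holster. Origin: centre of its muzzle face, at the lens; z points from the muzzle to the rear display, so the beam goes along -z. The barrel is a box 50 (x) x 44 (y) x 130 (z) mm; its black pistol grip, 30 mm wide in y, leaves the barrel to -x, rising at 15 degrees from z = 68 mm at its root and reaching x = -133 mm and z about 133 mm.
- thermometer_lens (a point): Centre of the thermometer's muzzle face (its lower end in the holster), where the beam leaves along -z. Axes as the thermometer's.
- thermometer_grip (a point): Where to grasp the thermometer: inside the rear of its barrel, 106 mm above the muzzle and 24 mm below the top; grasp it from above across the 44 mm wide flat sides (closing along its y). The flat sides stand free of the holster from 66 mm above the muzzle up.
- holster: Yellow sheet-metal holster on a steel base plate 130 x 120 mm, fixed to the bench. Origin: centre of the base's underside. Its x and y axes are those of the seated thermometer (thermometer grip to -x).
- holster_floor (a point): Centre of the holster's inner floor, 20 mm above the bench, on which the seated thermometer's muzzle rests. The sleeve is 60 (x) x 54 (y) mm inside, its walls reach 58 mm above this floor, with flared lips up to 67 mm above it on the +x, +y and -y sides.
- wheel_a: Loose welded steel wheel, 170 mm in diameter, rim 22 mm high, hub 50 mm high, lying in front of the oven; leave alone. Origin: centre of its underside.
- wheel_b: Another such wheel, lying in front of the holster; leave alone. Origin: centre of its underside.
- hammer: Hammer, 240 mm long, lying behind the oven; leave alone. Origin: on the bench, near its middle.
- brush: Brush, 200 mm long, lying behind the holster; leave alone. Origin: on the bench, near its middle.
- spray_can: Red can, 60 mm in diameter, 160 mm high, standing behind the holster; leave alone. Origin: centre of its underside.
- pipe_hub: Short steel pipe, 48 mm in diameter, 60 mm high, standing behind the holster; leave alone. Origin: centre of its underside.
Mind the look-alikes: they are no part of the job. What is shaped like the thermometer but blue or green is not meant.

How it is judged:
By the outcome, as a careful person would: the job done as asked, in the order asked, and still so for the second after the job is handed in, while the arm keeps its last pose, push and grip.
It also fails if it takes over 66 s, if anything falls off the work surface, if the arm or the gripper's body presses on something with over 40 N, if the wrist force passes 120 N, or if a joint passes its speed limit or range.

## Working session

There is one attempt and no reset: what is moved stays moved. The work goes in short steps, Python scripts to look and compute and a tool call to move; the robot and the scene stay as the last step left them, time stands still between calls to the robot, and variables do not carry over. Pictures are saved under pics/ and viewed, at most 10 in all, crops included, and the job is handed in when it is done.

Besides the shell and the picture viewer there is one more tool, called after "Request:" as a command line: name --argument value ..., lists and objects as JSON in quotes. step_arm: Moves the arm, as the interface text tells. Scaled input: -1 to 1 covers 0.5 m each way for a shift and pi/4 rad each way for a turn. Its arguments: {"type":"object","properties":{"targets":{"type":"string"}},"required":["targets"]}

```bash
mkdir -p pics; ls; python3 - <<'E'
from workcell import bot
import cv2,numpy as np
np.set_printoptions(precision=4,suppress=True)
for n in ["scene","top"]:
    im=bot.camera(n); cv2.imwrite(f"pics/{n}0.png",im[:,:,::-1]); print(n,bot.camera_info(n))
print(bot.get_obs())
E
```

```text
pics
scene {'vertical_fov': 52.866081562286624, 'cx': 318.42416098980374, 'cy': 198.65866270151002, 'pose': array([[ 0.5416,  0.7957, -0.2714,  0.1886],
       [-0.8406,  0.5152, -0.1671, -0.1217],
       [ 0.0069,  0.3186,  0.9479,  1.1854],
       [ 0.    ,  0.    ,  0.    ,  1.    ]])}
top {'vertical_fov': 53.495299657430216, 'cx': 317.4930523263514, 'cy': 204.21576625866385, 'pose': array([[ 0.015 ,  0.9941, -0.1071,  0.3676],
       [-0.9997,  0.0169,  0.0177,  0.0703],
       [ 0.0194,  0.1068,  0.9941,  1.4279],
       [ 0.    ,  0.    ,  0.    ,  1.    ]])}
{'clock': 0.1, 'joint_pos': array([-1.184 ,  0.2413,  0.0039,  1.3352, -0.    ,  1.5708]), 'joint_vel': array([-0.0003,  0.0004,  0.0033, -0.001 , -0.0006, -0.0006]), 'tau': array([  0.    , -37.3137,  25.301 ,   0.0109,  -0.    ,   0.    ]), 'eef_pos': array([ 0.1884, -0.4626,  0.2305]), 'tool_rot': array([ 0.9814,  0.1922, -0.0002, -0.0009]), 'ft_force': array([-0.1004,  0.3951, -0.8903]), 'ft_torque': array([ 0.029 , -0.0281, -0.0302]), 'grasp_force': 0.0, 'grip_width': 0.08565479951015945}
```

View pics/top0.png

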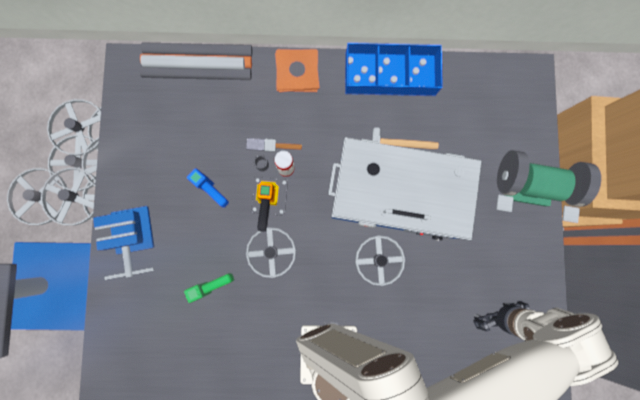

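View pics/scene0.png

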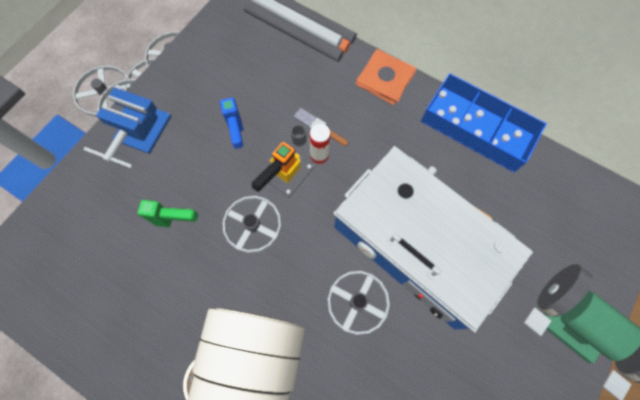

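Top view: the orange/black pistol in the yellow holster is at (266,190). The look-alikes are blue at (207,187) and green at (208,288), so orange/black fits the description. The spot is at (373,169) and the handle at (405,214), with a wheel at (380,260) and another at (271,252). Next I'll measure by colour and confirm with a crop.

```bash
cat > h.py <<'E'
import numpy as np,cv2
from workcell import bot
np.set_printoptions(precision=4,suppress=True)
def ray(info,u,v,h=400):
    f=h/2/np.tan(np.radians(info["vertical_fov"])/2)
    d=np.array([(u-info["cx"])/f,-(v-info["cy"])/f,-1.]);P=info["pose"]
    return P[:3,3],P[:3,:3]@d
def plane(info,u,v,z):
    o,d=ray(info,u,v);return o+d*(z-o[2])/d[2]
def tri(rs):
    A=0;b=0
    for o,d in rs:
        d=d/np.linalg.norm(d);M=np.eye(3)-np.outer(d,d);A=A+M;b=b+M@o
    return np.linalg.solve(A,b)
def blobs(mask,amin=20):
    n,l,s,c=cv2.connectedComponentsWithStats(mask.astype(np.uint8))
    return [(c[i],s[i],cv2.minAreaRect(np.argwhere(l==i)[:,::-1].astype(np.float32))) for i in range(1,n) if s[i,4]>=amin]
E
python3 - <<'E'
from h import *
roi={"top":(230,130,490,250),"scene":(240,130,540,300)}
for n in roi:
    im=cv2.imread(f"pics/{n}0.png");x0,y0,x1,y1=roi[n];hsv=cv2.cvtColor(im,cv2.COLOR_BGR2HSV);I=bot.camera_info(n)
    M={"dark":(hsv[...,2]<45),"orange":(hsv[...,0]>=6)&(hsv[...,0]<19)&(hsv[...,1]>190)&(hsv[...,2]>150),"yellow":(hsv[...,0]>=20)&(hsv[...,0]<32)&(hsv[...,1]>150)&(hsv[...,2]>120)}
    for k,m in M.items():
        r=np.zeros_like(m);r[y0:y1,x0:x1]=m[y0:y1,x0:x1]
        for c,s,q in blobs(r):
            print(n,k,c,s,"rect",np.round(q[0],1),np.round(q[1],1),round(q[2],1),"z.15",plane(I,*c,.15)[:2],"z.18",plane(I,*c,.18)[:2],"z.225",plane(I,*c,.225)[:2])
a=cv2.imread("pics/top0.png")[150:240,235:305];b=cv2.imread("pics/scene0.png")[125:205,240:330]
z=lambda i:cv2.resize(i,(390,500),interpolation=cv2.INTER_CUBIC)
cv2.imwrite("pics/crop.png",np.hstack([z(a),z(b)]))
E
```

```text
top orange [268.2812 193.4688] [259 185  14  14  32] rect [268.3 194. ] [ 8.2 17.7] 47.3 z.15 [0.5377 0.2076] z.18 [0.5337 0.2043] z.225 [0.5277 0.1995]
top yellow [267.5775 191.723 ] [256 181  23  24 213] rect [266.9 192.5] [21.4 22.3] 5.7 z.15 [0.5433 0.21  ] z.18 [0.5392 0.2067] z.225 [0.533  0.2018]
scene dark [267.165 178.699] [253 165  27  25 103] rect [267.6 177.3] [ 6.9 33.3] 50.2 z.15 [0.457 0.211] z.18 [0.4492 0.2013] z.225 [0.4375 0.1869]
scene orange [283.3913 156.1522] [274 149  20  14  92] rect [284.2 156.1] [10.8 19.9] 76.8 z.15 [0.5375 0.2119] z.18 [0.5274 0.2022] z.225 [0.5122 0.1877]
scene orange [288.2353 165.9559] [282 157  14  16  68] rect [289.3 164.8] [ 5.7 17.7] 45.0 z.15 [0.5201 0.1836] z.18 [0.5105 0.1748] z.225 [0.4961 0.1615]
scene yellow [290.4912 169.6637] [278 153  22  29 226] rect [290.9 167.4] [12.9 28.6] 38.3 z.15 [0.5143 0.1721] z.18 [0.5048 0.1636] z.225 [0.4907 0.1508]
```

View pics/crop.png

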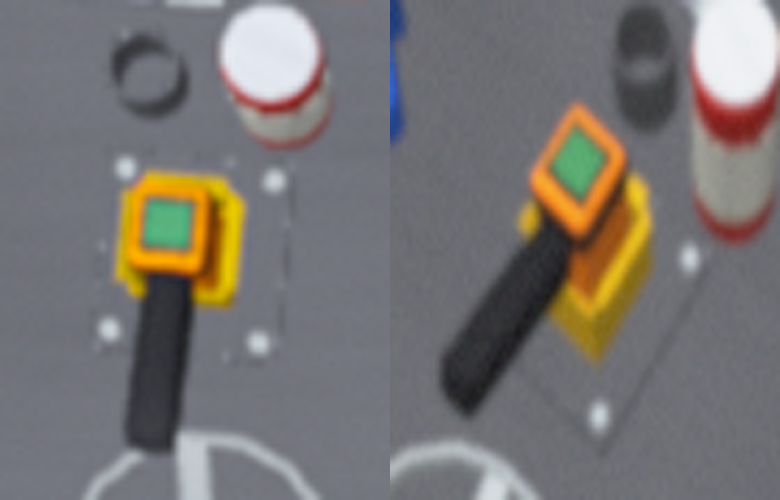

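The crop confirms it: orange barrel with a green display, black grip, seated in the yellow holster. The display centre is at top (265.2,190.0) and scene (283.8,150.6).

```bash
python3 - <<'E'
from h import *
T=bot.camera_info("top");S=bot.camera_info("scene")
print("display tri",tri([ray(T,265.2,190.0),ray(S,283.8,150.6)]),plane(T,265.2,190.0,.15),plane(S,283.8,150.6,.15))
b=[plane(T,235+x/5.571,150+y/5.556,.006)[:2] for x,y in [(125,168),(275,181),(258,342),(110,328)]]
print("bolts",np.array(b),np.mean(b,0)); 
ux=(b[0]+b[1]-b[2]-b[3]);uy=b[0]+b[3]-b[1]-b[2]
print("yaw bolts",np.degrees([np.arctan2(ux[1],ux[0]),np.arctan2(-uy[0],uy[1])]), np.linalg.norm(b[0]-b[3]),np.linalg.norm(b[0]-b[1]))
g=plane(T,235+150/5.571,150+440/5.556,.14);d=plane(T,265.2,190,.15);e=d-g;print("grip dir",np.degrees(np.arctan2(e[1],e[0])),np.linalg.norm(e))
roi={"top":[(360,158,388,182),(380,200,435,225)],"scene":[(392,178,420,203),(385,228,445,280)]}
res={}
for n,I in (("top",T),("scene",S)):
    im=cv2.imread(f"pics/{n}0.png");V=im.max(2)
    for k,(x0,y0,x1,y1) in zip("sh",roi[n]):
        m=np.zeros(V.shape,bool);m[y0:y1,x0:x1]=V[y0:y1,x0:x1]<80
        c,s,q=max(blobs(m,5),key=lambda t:t[1][4]);res[n+k]=c
        print(n,k,c,s,np.round(q[1],1),round(q[2],1),plane(I,*c,.18),plane(I,*c,.225))
        if k=="h":
            p=cv2.boxPoints(q);L=[plane(I,*x,.225)[:2] for x in p];print("corners",np.array(L))
for k in "sh":print(k,tri([ray(T,*res["top"+k]),ray(S,*res["scene"+k])]))
# lid outline from top
im=cv2.imread("pics/top0.png");g=cv2.cvtColor(im,cv2.COLOR_BGR2HSV)
m=(g[...,2]>135)&(g[...,1]<60);r=np.zeros(m.shape,np.uint8);r[134:243,332:484]=m[134:243,332:484]
r=cv2.morphologyEx(r,cv2.MORPH_OPEN,np.ones((9,9)))
q=cv2.minAreaRect(np.argwhere(r>0)[:,::-1].astype(np.float32));p=cv2.boxPoints(q)
L=np.array([plane(T,*x,.18)[:2] for x in p]);print("lid",L,L.mean(0),[np.linalg.norm(L[i]-L[i-1]) for i in range(4)],[np.degrees(np.arctan2(*(L[i]-L[i-1])[::-1])) for i in range(4)])
E
```

```text
display tri [0.547  0.216  0.1645] [0.5488 0.2178 0.15  ] [0.5523 0.2206 0.15  ]
bolts [[0.6044 0.2635]
 [0.5976 0.1661]
 [0.4922 0.1745]
 [0.4997 0.2699]] [0.5485 0.2185]
yaw bolts [-4.0305 -4.2368] 0.10494920313880209 0.09768089221716025
grip dir -3.6163927032930894 0.1273476742183142
top s [372.949  168.7857] [368 164  11  11  98] [10. 10.] 90.0 [ 0.6193 -0.1279  0.18  ] [ 0.6102 -0.1207  0.225 ]
top h [408.3214 213.75  ] [393 211  31   7  84] [30.4  2.6] 9.5 [ 0.4766 -0.2403  0.18  ] [ 0.4727 -0.2291  0.225 ]
corners [[ 0.4759 -0.1814]
 [ 0.4839 -0.1827]
 [ 0.4701 -0.2747]
 [ 0.4621 -0.2733]]
scene s [405.1298 190.542 ] [399 185  13  12 131] [11. 12.] 90.0 [ 0.6208 -0.1257  0.18  ] [ 0.6015 -0.1255  0.225 ]
scene h [416.0927 253.6159] [400 240  33  28 151] [39.8  3.8] 39.1 [ 0.4874 -0.2308  0.18  ] [ 0.474  -0.2259  0.225 ]
corners [[ 0.4761 -0.1791]
 [ 0.4856 -0.1804]
 [ 0.4721 -0.2724]
 [ 0.4628 -0.2709]]
s [ 0.6171 -0.126   0.1893]
h [ 0.4712 -0.2255  0.2363]
lid [[ 0.4482  0.0077]
 [ 0.7282 -0.0265]
 [ 0.6747 -0.4856]
 [ 0.3955 -0.4403]] [ 0.5616 -0.2362] [np.float64(0.4510943230782452), np.float64(0.28203630353203873), np.float64(0.46215766769977934), np.float64(0.28282601702163107)] [np.float64(83.28750951897132), np.float64(-6.963531872389807), np.float64(-96.64741800095901), np.float64(170.79519739920525)]
```

Request:
step_arm --targets "1 0.36 0.68 0.24 0 0 -0.58;1 0.36 0.68 0.24 0 0 -0.58;1 0.36 0.68 0.24 0 0 -0.58;1 0.36 0.68 0.24 0 0 -0.58;1 0.36 0.68 0.24 0 0 -0.58;1 0.36 0.68 0.24 0 0 -0.58;1 0.36 0.68 0.24 0 0 -0.58;1 0.36 0.68 0.24 0 0 -0.58;1 0.36 0.68 0.24 0 0 -0.58;1 0.36 0.68 0.24 0 0 -0.58"

```text
clock: 0.93
eef_pos: [0.369, -0.1208, 0.352]
tool_rot: [0.999, -0.034, 0.0, -0.0]
ft_force: [0.5, -0.4, 0.7]
grip_width: 0.0853
grasp_force: 0.0
```

Request:
step_arm --targets "1 0.36 0.68 -0.04 0 0 0;1 0.36 0.68 -0.04 0 0 0;1 0.36 0.68 -0.04 0 0 0;1 0.36 0.68 -0.04 0 0 0;1 0.36 0.68 -0.04 0 0 0;1 0.36 0.68 -0.04 0 0 0;1 0.36 0.68 -0.04 0 0 0;1 0.36 0.68 -0.04 0 0 0;1 0.36 0.68 -0.04 0 0 0;1 0.36 0.68 -0.04 0 0 0"

```text
clock: 1.77
eef_pos: [0.5153, 0.0038, 0.3343]
tool_rot: [1.0, -0.005, -0.001, -0.016]
ft_force: [-0.9, -0.3, -0.2]
grip_width: 0.0856
grasp_force: 0.0
```

```bash
python3 - <<'E'
from h import *
I=bot.camera_info("wrist");o=bot.get_obs();im=bot.camera("wrist");cv2.imwrite("pics/w1.png",im[:,:,::-1]);np.save("w1.npy",I)
print(I,o["eef_pos"])
g=cv2.cvtColor(im,cv2.COLOR_RGB2HSV)
m=(g[...,0]>45)&(g[...,0]<90)&(g[...,1]>70)
for c,s,q in blobs(m,60):print("green",c,s,q,plane(I,*c,.15))
m=(g[...,0]>=6)&(g[...,0]<19)&(g[...,1]>190)&(g[...,2]>100)
for c,s,q in blobs(m,60):print("orange",c,s,q,plane(I,*c,.15))
E
```

```text
{'vertical_fov': 61.659658891671256, 'cx': 321.65877575514816, 'cy': 202.29949071526835, 'pose': array([[-0.0105,  0.9579,  0.2868,  0.5884],
       [-0.9994, -0.0006, -0.0348, -0.0021],
       [-0.0332, -0.287 ,  0.9574,  0.4772],
       [ 0.    ,  0.    ,  0.    ,  1.    ]])} [0.5153 0.0038 0.3343]
green [106.7008 143.862 ] [ 92 130  30  29 732] ((106.5, 144.0), (28.0, 29.0), 90.0) [0.551  0.2222 0.15  ]
green [ 26.5009 355.2938] [  0 318  81  69 531] ((36.275367736816406, 348.48529052734375), (11.705589294433594, 103.71113586425781), 50.47736740112305) [0.295  0.3737 0.15  ]
```

View pics/w1.png

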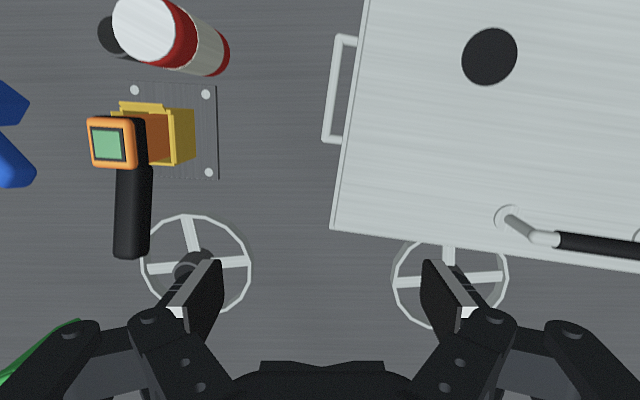

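The wrist view shows the display at (107,144), which casts to (0.551,0.222,0.15) and agrees with the top view. The oven's spot is at (489,56). The arm hasn't reached the holster yet, so I continue.

Request:
step_arm --targets "1 0.07 0.433 -0.1 -0.04 0 -0.076;1 0.07 0.433 -0.1 -0.04 0 -0.076;1 0.07 0.433 -0.1 -0.04 0 -0.076;1 0.07 0.433 -0.1 -0.04 0 -0.076;1 0.07 0.433 -0.1 -0.04 0 -0.076;1 0.07 0.433 -0.1 -0.04 0 -0.076;1 0.07 0.433 -0.1 -0.04 0 -0.076;1 0.07 0.433 -0.1 -0.04 0 -0.076;1 0.07 0.433 -0.1 -0.04 0 -0.076;1 0.07 0.433 -0.1 -0.04 0 -0.076"

```text
clock: 2.65
eef_pos: [0.544, 0.0062, 0.2908]
tool_rot: [1.0, -0.003, -0.0, -0.017]
ft_force: [0.5, 0.8, -0.0]
grip_width: 0.0853
grasp_force: 0.0
```

```bash
python3 - <<'E'
from h import *
I=np.load("w1.npy",allow_pickle=True).item();im=cv2.imread("pics/w1.png").max(2)
m=np.zeros(im.shape,bool);m[15:100,440:540]=im[15:100,440:540]<80
c,s,q=max(blobs(m),key=lambda t:t[1][4]);print("spot",c,plane(I,*c,.18))
I=bot.camera_info("wrist");o=bot.get_obs();im=bot.camera("wrist")
cv2.imwrite("pics/w2.png",im[:,:,::-1])
print(o["eef_pos"],o["tool_rot"],o["joint_pos"])
g=cv2.cvtColor(im,cv2.COLOR_RGB2HSV)
m=(g[...,0]>45)&(g[...,0]<90)&(g[...,1]>70)
for c,s,q in blobs(m,60):print("green",c,s,q,plane(I,*c,.15))
m=(g[...,0]>=6)&(g[...,0]<19)&(g[...,1]>150)&(g[...,2]>100)
for c,s,q in blobs(m,60):print("orange",c,s,q,plane(I,*c,.15))
E
```

```text
spot [489.034   56.3559] [ 0.6223 -0.1277  0.18  ]
[0.544  0.0062 0.2908] [ 0.9998 -0.0033 -0.0001 -0.017 ] [-0.0076  0.3151  0.2585  1.5146  0.0341  3.1406]
green [ 84.8209 182.4478] [ 68 167  34  32 871] ((84.50221252441406, 182.46682739257812), (34.85595703125, 28.93576431274414), 3.814074993133545) [0.5499 0.2221 0.15  ]
orange [139.6556 164.4965] [  94  141   65   58 1571] ((129.4423065185547, 169.7115478515625), (57.65814208984375, 60.99211883544922), 78.69007110595703) [0.5661 0.1696 0.15  ]
orange [ 98.4548 176.8409] [ 62 152  58  57 974] ((90.83536529541016, 180.018310546875), (60.516483306884766, 52.675838470458984), 83.6598129272461) [0.5551 0.2086 0.15  ]
```

Joint 6 is at its limit, so I turn the wrist a half turn the other way, which gives the same grasp, while moving over.

Request:
step_arm --targets "1 0.013 0.43 0 0 0 1;1 0.013 0.43 0 0 0 1;1 0.013 0.43 0 0 0 1;1 0.013 0.43 0 0 0 1;1 0.013 0.43 0 0 0 1;1 0.013 0.43 0 0 0 1;1 0.013 0.43 0 0 0 1;1 0.013 0.43 0 0 0 1"

```text
clock: 3.37
eef_pos: [0.5501, 0.2227, 0.2905]
tool_rot: [0.924, 0.381, -0.007, -0.016]
ft_force: [-0.1, -0.0, 0.2]
grip_width: 0.0855
grasp_force: 0.0
```

Request:
step_arm --targets "1 0 0 0 0 0 1;1 0 0 0 0 0 1;1 0 0 0 0 0 1;1 0 0 0 0 0 1;1 0 0 0 0 0 1;1 0 0 0 0 0 1;1 0 0 0 0 0 1"

```text
clock: 3.95
eef_pos: [0.5505, 0.2204, 0.2911]
tool_rot: [0.709, 0.705, -0.012, -0.012]
ft_force: [-0.8, 0.2, 0.0]
grip_width: 0.0852
grasp_force: 0.0
```

Request:
step_arm --targets "1 0 0 0 0 0 1;1 0 0 0 0 0 1;1 0 0 0 0 0 1;1 0 0 0 0 0 1;1 0 0 0 0 0 1;1 0 0 0 0 0 1;1 0 0 0 0 0 1"

```text
clock: 4.53
eef_pos: [0.5505, 0.2204, 0.2912]
tool_rot: [0.385, 0.923, -0.016, -0.006]
ft_force: [-0.1, 0.6, -0.2]
grip_width: 0.0855
grasp_force: 0.0
```

Request:
step_arm --targets "1 0 0 0 0 0 0.92;1 0 0 0 0 0 0.92;1 0 0 0 0 0 0.92;1 0 0 0 0 0 0.92;1 0 0 0 0 0 0.92;1 0 0 0 0 0 0.92;1 0 0 0 0 0 0.92"

```text
clock: 5.12
eef_pos: [0.5504, 0.2204, 0.2913]
tool_rot: [0.035, 0.999, -0.017, 0.0]
ft_force: [-0.7, -0.3, 0.6]
grip_width: 0.0856
grasp_force: 0.0
```

```bash
cat >> h.py <<'E'
from scipy.spatial.transform import Rotation as R
def turn_to(yaw,tilt=None):
    "normalised rotation vector from the measured tool pose to tool-down with the given yaw of tool x (deg)"
    q=bot.get_obs()["tool_rot"];d=R.from_euler("z",yaw,degrees=True)*R.from_quat([1,0,0,0])
    return (d*R.from_quat(q).inv()).as_rotvec()/(np.pi/4)
E
python3 - <<'E'
from h import *
I=bot.camera_info("wrist");o=bot.get_obs();im=bot.camera("wrist")
cv2.imwrite("pics/w3.png",im[:,:,::-1])
print(o["eef_pos"],o["tool_rot"],o["joint_pos"],turn_to(176))
g=cv2.cvtColor(im,cv2.COLOR_RGB2HSV)
m=(g[...,0]>45)&(g[...,0]<90)&(g[...,1]>70)
for c,s,q in blobs(m,60):print("green",c,s,q,plane(I,*c,.15),[plane(I,*x,.15)[:2] for x in cv2.boxPoints(q)])
E
```

```text
[0.5504 0.2204 0.2913] [ 0.0352  0.9992 -0.0169  0.    ] [ 0.3966  0.4333  0.4323  1.5838 -0.0308  0.4672] [ 0.0431 -0.0016  0.0049]
green [326.9037 188.9198] [312 174  31  31 935] ((327.0, 189.0), (30.0, 30.0), 90.0) [0.5507 0.22   0.15  ] [array([0.5366, 0.2081]), array([0.5382, 0.2339]), array([0.5652, 0.2325]), array([0.5636, 0.2059])]
green [579.9763 213.0592] [560 195  41  37 760] ((580.0000610351562, 213.00003051757812), (25.455841064453125, 31.11269760131836), 45.0) [0.5859 0.4386 0.15  ] [array([0.5867, 0.4219]), array([0.5677, 0.4377]), array([0.585 , 0.4553]), array([0.6046, 0.4396])]
```

View pics/w3.png

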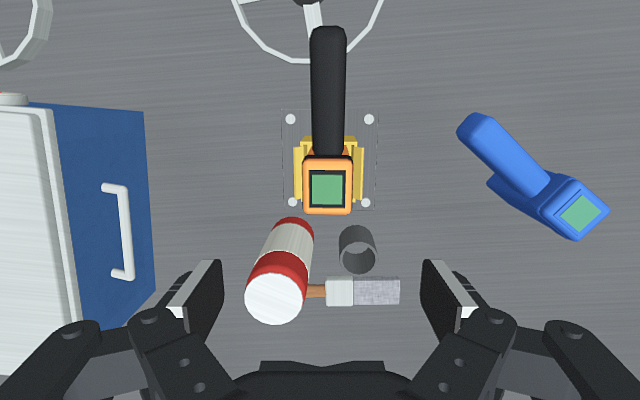

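The wrist view shows the orange barrel at (327,189), upright in the holster and aligned with the tool at (0.5507,0.220). I descend and grip.

Request:
step_arm --targets "1 0 0 -0.07 0.043 0 0;1 0 0 -0.14 0.043 0 0;1 0 0 -0.2 0.043 0 0;1 0 0 -0.25 0.043 0 0;1 0 0 -0.29 0.043 0 0;1 0 0 -0.32 0.043 0 0;1 0 0 -0.345 0.043 0 0;1 0 0 -0.36 0.043 0 0;1 0 0 -0.368 0.043 0 0;1 0 0 -0.368 0.043 0 0"

```text
clock: 6.0
eef_pos: [0.5501, 0.2208, 0.1062]
tool_rot: [0.036, 0.999, -0.0, -0.001]
ft_force: [-0.4, -0.6, 0.3]
grip_width: 0.0859
grasp_force: 0.0
```

Request:
step_arm --targets "-0.5 0 0 0 0 0 0;-1 0 0 0 0 0 0;-1 0 0 0 0 0 0;-1 0 0 0 0 0 0;-1 0 0 0 0 0 0;-1 0 0 0 0 0 0;-1 0 0 0 0 0 0;-1 0 0 0 0 0 0"

```text
clock: 6.67
eef_pos: [0.5511, 0.2212, 0.1079]
tool_rot: [0.035, 0.999, 0.0, 0.0]
ft_force: [-1.0, -1.5, 6.3]
grip_width: 0.0435
grasp_force: 61.3
```

Request:
step_arm --targets "-1 0 0 0.02 0 0 0;-1 0 0 0.05 0 0 0;-1 0 0 0.1 0 0 0;-1 0 0 0.16 0 0 0;-1 0 0 0.22 0 0 0;-1 0 0 0.28 0 0 0;-1 0 0 0.35 0 0 0;-1 0 0 0.41 0 0 0;-1 0 0 0.46 0 0 0;-1 0 0 0.48 0 0 0"

```text
clock: 7.5
eef_pos: [0.5507, 0.2216, 0.3513]
tool_rot: [0.035, 0.999, 0.001, 0.002]
ft_force: [-0.0, 0.0, -0.6]
grip_width: 0.0435
grasp_force: 61.4
```

```bash
python3 - <<'E'
from h import *
o=bot.get_obs();print(o["eef_pos"],o["tool_rot"],o["ft_force"],o["ft_torque"],o["grip_width"],o["joint_pos"])
im=np.hstack([cv2.resize(bot.camera("wrist")[100:300,220:420],(400,400)),cv2.resize(bot.camera("scene")[60:210,220:370],(400,400))]);cv2.imwrite("pics/w4.png",im[:,:,::-1])
E
```

```text
[0.5507 0.2216 0.3513] [0.0347 0.9994 0.0011 0.0016] [-0.0415  0.0272 -0.607 ] [-0.0056 -0.0118 -0.0132] 0.043495764736712565 [0.3821 0.4319 0.5847 1.7198 0.0008 0.4515]
```

View pics/w4.png

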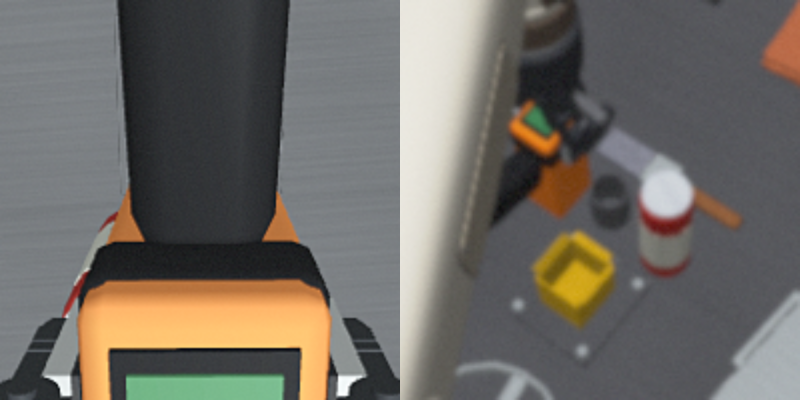

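The thermometer is held upright and clear of the holster and the other things stand undisturbed. I carry it over to the spot at (0.6215,-0.127).

Request:
step_arm --targets "-1 0.005 -0.03 0 0 0 0;-1 0.02 -0.09 0 0 0 0;-1 0.035 -0.17 0 0 0 0;-1 0.05 -0.25 0 0 0 0;-1 0.07 -0.33 0 0 0 0;-1 0.085 -0.41 0 0 0 0;-1 0.1 -0.49 0 0 0 0;-1 0.115 -0.57 0 0 0 0;-1 0.13 -0.64 -0.006 0 0 0;-1 0.14 -0.68 -0.012 0 0 0"

```text
clock: 8.43
eef_pos: [0.6198, -0.123, 0.3382]
tool_rot: [0.037, 0.999, -0.0, -0.003]
ft_force: [0.2, -0.1, -1.9]
grip_width: 0.043
grasp_force: 61.3
```

```bash
python3 - <<'E'
from h import *
o=bot.get_obs();t=np.array([.6215,-.127,.343]);print(o["eef_pos"],o["tool_rot"],"shift",(t-o["eef_pos"])/.5,"turn",turn_to(176),o["joint_pos"])
d=R.from_quat(o["tool_rot"]).apply([0,0,1]);print(d)
E
```

```text
[ 0.6198 -0.123   0.3382] [ 0.0366  0.9993 -0.0005 -0.0028] shift [ 0.0034 -0.008   0.0096] turn [ 0.0009 -0.0073  0.0044] [-0.1951  0.5322  0.7105  1.7546 -0.0018 -0.1218]
[-0.0057 -0.0007 -1.    ]
```

Request:
step_arm --targets "-1 0.004 -0.008 0.01 0 -0.007 0;-1 0.004 -0.008 0.01 0 -0.007 0;-1 0.004 -0.008 0.01 0 -0.007 0;-1 0.004 -0.008 0.01 0 -0.007 0;-1 0.004 -0.008 0.01 0 -0.007 0;-1 0.004 -0.008 0.01 0 -0.007 0;-1 0.004 -0.008 0.01 0 -0.007 0;-1 0.004 -0.008 0.01 0 -0.007 0;-1 0.004 -0.008 0.01 0 -0.007 0;-1 0.004 -0.008 0.01 0 -0.007 0"

```text
clock: 9.27
eef_pos: [0.6224, -0.1226, 0.3459]
tool_rot: [0.035, 0.999, -0.0, 0.002]
ft_force: [1.5, -0.1, -1.8]
grip_width: 0.0433
grasp_force: 61.4
```

```bash
python3 - <<'E'
from h import *
o=bot.get_obs();print(o["eef_pos"],R.from_quat(o["tool_rot"]).apply([0,0,1]))
im=np.hstack([cv2.resize(bot.camera("wrist"),(400,250)),cv2.resize(bot.camera("scene")[110:260,330:570],(400,250)) ]);cv2.imwrite("pics/w5.png",im[:,:,::-1])
E
```

```text
[ 0.6224 -0.1226  0.3459] [ 0.004  -0.0003 -1.    ]
```

View pics/w5.png

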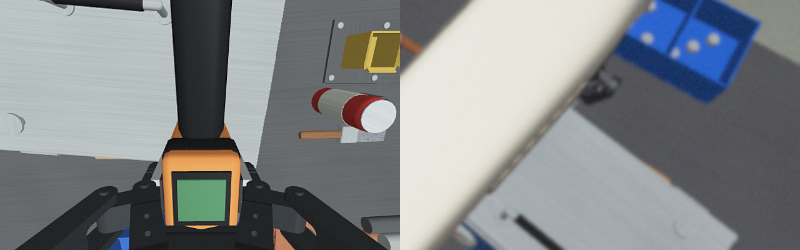

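The wrist view shows the spot hidden behind the barrel, as expected, with the thermometer upright. I trim by 4 mm and hold for 1.7 s more.

Request:
step_arm --targets "-1 0 -0.006 0 0 0.003 0;-1 0 -0.006 0 0 0.003 0;-1 0 -0.006 0 0 0.003 0;-1 0 -0.006 0 0 0.003 0;-1 0 -0.006 0 0 0.003 0;-1 0 -0.006 0 0 0.003 0;-1 0 -0.006 0 0 0.003 0;-1 0 -0.006 0 0 0.003 0;-1 0 -0.006 0 0 0.003 0;-1 0 -0.006 0 0 0.003 0"

```text
clock: 10.2
eef_pos: [0.6224, -0.1258, 0.3458]
tool_rot: [0.035, 0.999, -0.0, 0.001]
ft_force: [-0.4, -0.5, -1.6]
grip_width: 0.0436
grasp_force: 61.5
```

Request:
step_arm --targets "-1 0 0 0 0 0 0;-1 0 0 0 0 0 0;-1 0 0 0 0 0 0;-1 0 0 0 0 0 0;-1 0 0 0 0 0 0;-1 0 0 0 0 0 0;-1 0 0 0 0 0 0;-1 0 0 0 0 0 0;-1 0 0 0 0 0 0;-1 0 0 0 0 0 0"

```text
clock: 11.03
eef_pos: [0.6224, -0.1258, 0.3458]
tool_rot: [0.035, 0.999, -0.0, 0.001]
ft_force: [-0.8, 0.6, -1.5]
grip_width: 0.0435
grasp_force: 61.5
```

Request:
step_arm --targets "-1 -0.005 0.03 0.01 0 0 0;-1 -0.02 0.09 0.01 0 0 0;-1 -0.035 0.17 0.01 0 0 0;-1 -0.05 0.25 0.01 0 0 0;-1 -0.07 0.33 0.01 0 0 0;-1 -0.085 0.41 0.01 0 0 0;-1 -0.1 0.49 0.01 0 0 0;-1 -0.115 0.57 0.01 0 0 0;-1 -0.13 0.64 0.01 0 0 0;-1 -0.14 0.685 0.01 0 0 0"

```text
clock: 11.87
eef_pos: [0.5506, 0.221, 0.3513]
tool_rot: [0.033, 0.999, 0.001, 0.001]
ft_force: [-0.3, -0.1, -2.0]
grip_width: 0.0435
grasp_force: 61.7
```

```bash
python3 - <<'E'
from h import *
I=bot.camera_info("top");im=bot.camera("top");cv2.imwrite("pics/t2.png",im[:,:,::-1])
o=bot.get_obs();t=np.array([.551,.221,.30]);print(o["clock"],o["eef_pos"],"shift",(t-o["eef_pos"])/.5,"turn",turn_to(176),o["ft_force"])
E
```

```text
11.9167 [0.5498 0.2243 0.351 ] shift [ 0.0025 -0.0067 -0.102 ] turn [-0.0053  0.0005 -0.0098] [ 0.2686  2.3415 -1.5391]
```

Request:
step_arm --targets "-1 0.002 -0.006 -0.03 -0.005 0 -0.01;-1 0.002 -0.006 -0.08 -0.005 0 -0.01;-1 0.002 -0.006 -0.13 -0.005 0 -0.01;-1 0.002 -0.006 -0.18 -0.005 0 -0.01;-1 0.002 -0.006 -0.23 -0.005 0 -0.01;-1 0.002 -0.006 -0.27 -0.005 0 -0.01;-1 0.002 -0.006 -0.3 -0.005 0 -0.01;-1 0.002 -0.006 -0.312 -0.005 0 -0.01;-1 0.002 -0.006 -0.312 -0.005 0 -0.01;-1 0.002 -0.006 -0.312 -0.005 0 -0.01"

```text
clock: 12.75
eef_pos: [0.5535, 0.2139, 0.1956]
tool_rot: [0.039, 0.999, -0.002, 0.001]
ft_force: [0.2, 0.3, -1.9]
grip_width: 0.0433
grasp_force: 61.7
```

```bash
python3 - <<'E'
from h import *
o=bot.get_obs();t=np.array([.551,.221,.1085]);print(o["eef_pos"],"shift",(t-o["eef_pos"])/.5,"turn",turn_to(176),o["ft_force"])
E
```

```text
[0.5535 0.2139 0.1956] shift [-0.005   0.0141 -0.1741] turn [0.005  0.0026 0.0094] [ 0.1885  0.3193 -1.8913]
```

Request:
step_arm --targets "-1 -0.005 0.014 0 0.005 0.002 0.009;-1 -0.005 0.014 0 0.005 0.002 0.009;-1 -0.005 0.014 0 0.005 0.002 0.009;-1 -0.005 0.014 -0.02 0.005 0.002 0.009;-1 -0.005 0.014 -0.04 0.005 0.002 0.009;-1 -0.005 0.014 -0.06 0.005 0.002 0.009;-1 -0.005 0.014 -0.08 0.005 0.002 0.009;-1 -0.005 0.014 -0.1 0.005 0.002 0.009;-1 -0.005 0.014 -0.115 0.005 0.002 0.009;-1 -0.005 0.014 -0.115 0.005 0.002 0.009"

```text
clock: 13.58
eef_pos: [0.5493, 0.22, 0.1344]
tool_rot: [0.035, 0.999, -0.001, -0.002]
ft_force: [-0.2, -0.4, -2.0]
grip_width: 0.0431
grasp_force: 61.7
```

```bash
python3 - <<'E'
from h import *
o=bot.get_obs();t=np.array([.551,.221,.1085]);print(o["eef_pos"],"shift",(t-o["eef_pos"])/.5,"turn",turn_to(176),o["ft_force"])
E
```

```text
[0.5493 0.22   0.1344] shift [ 0.0033  0.002  -0.0519] turn [ 0.0027 -0.0059  0.0007] [-0.1633 -0.4374 -2.0484]
```

Muzzle is inside the sleeve with no contact. I lower the rest of the way.

Request:
step_arm --targets "-1 0.003 0.002 -0.01 0.002 -0.003 0;-1 0.003 0.002 -0.02 0.002 -0.003 0;-1 0.003 0.002 -0.03 0.002 -0.003 0;-1 0.003 0.002 -0.038 0.002 -0.003 0;-1 0.003 0.002 -0.045 0.002 -0.003 0;-1 0.003 0.002 -0.049 0.002 -0.003 0;-1 0.003 0.002 -0.052 0.002 -0.003 0;-1 0.003 0.002 -0.053 0.002 -0.003 0;-1 0.003 0.002 -0.053 0.002 -0.003 0"

```text
clock: 14.33
eef_pos: [0.5524, 0.2217, 0.1108]
tool_rot: [0.035, 0.999, 0.001, 0.001]
ft_force: [0.3, -0.3, -2.0]
grip_width: 0.0432
grasp_force: 61.7
```

Request:
step_arm --targets "-1 0 0 -0.003 0 0 0;-1 0 0 -0.005 0 0 0;-1 0 0 -0.007 0 0 0;-1 0 0 -0.007 0 0 0"

```text
clock: 14.67
eef_pos: [0.5526, 0.2217, 0.108]
tool_rot: [0.035, 0.999, 0.001, 0.001]
ft_force: [-0.2, -0.9, 1.6]
grip_width: 0.0431
grasp_force: 62.1
```

Touching the floor (-2 to +1.6 N). I release and rise.

Request:
step_arm --targets "1 0 0 0 0 0 0;1 0 0 0 0 0 0;1 0 0 0 0 0 0;1 0 0 0 0 0 0;1 0 0 0 0 0 0;1 0 0 0 0 0 0;1 0 0 0 0 0 0;1 0 0 0 0 0 0"

```text
clock: 15.33
eef_pos: [0.5524, 0.2217, 0.1073]
tool_rot: [0.035, 0.999, 0.001, 0.001]
ft_force: [-0.1, -0.4, -0.3]
grip_width: 0.0856
grasp_force: 0.0
```

Request:
step_arm --targets "1 0 0 0.02 0 0 0;1 0 0 0.06 0 0 0;1 0 0 0.11 0 0 0;1 0 0 0.17 0 0 0;1 0 0 0.24 0 0 0;1 0 0 0.31 0 0 0;1 0 0 0.37 0 0 0;1 0 0 0.4 0 0 0;1 0 0 0.4 0 0 0"

```text
clock: 16.08
eef_pos: [0.554, 0.2223, 0.3134]
tool_rot: [0.035, 0.999, 0.003, 0.006]
ft_force: [0.2, 0.1, 0.6]
grip_width: 0.0853
grasp_force: 0.0
```

```bash
python3 - <<'E'
from h import *
o=bot.get_obs();I=bot.camera_info("wrist");im=bot.camera("wrist")
cv2.imwrite("pics/w6.png",im[:,:,::-1])
g=cv2.cvtColor(im,cv2.COLOR_RGB2HSV)
m=(g[...,0]>45)&(g[...,0]<90)&(g[...,1]>70)
for c,s,q in blobs(m,200):print("green",c,s,plane(I,*c,.15))
t=np.array([.473,-.2275,.32]);print(o["eef_pos"],o["grip_width"],"shift",(t-o["eef_pos"])/.5)
E
```

```text
green [318.9827 179.5166] [305 166  29  28 811] [0.5524 0.2208 0.15  ]
green [549.0016 197.4992] [532 181  35  34 617] [0.5857 0.4387 0.15  ]
[0.554  0.2223 0.3134] 0.0852544486313874 shift [-0.1621 -0.8997  0.0131]
```

View pics/w6.png

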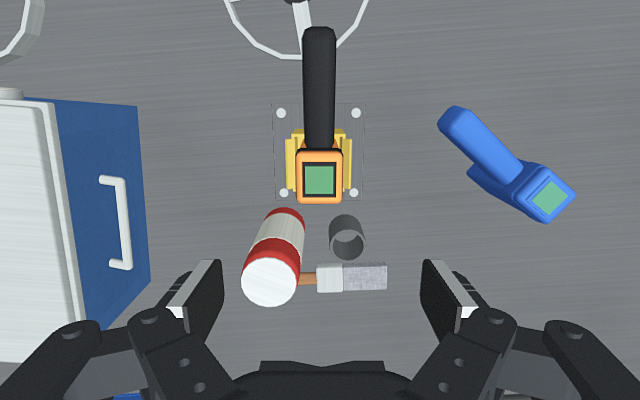

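The thermometer is seated again: display at (319,180), casting to (0.5524,0.2208), upright in the yellow sleeve. Now to the lid handle.

Request:
step_arm --targets "1 -0.081 -0.45 0.01 0 0 -1;1 -0.081 -0.45 0.01 0 0 -1;1 -0.081 -0.45 0.01 0 0 -1;1 -0.081 -0.45 0.01 0 0 -1;1 -0.081 -0.45 0.01 0 0 -1;1 -0.081 -0.45 0.01 0 0 -1;1 -0.081 -0.45 0.01 0 0 -1;1 -0.081 -0.45 0.01 0 0 -1"

```text
clock: 16.8
eef_pos: [0.5107, -0.005, 0.311]
tool_rot: [0.417, 0.909, -0.0, 0.0]
ft_force: [0.0, -0.5, -0.1]
grip_width: 0.0853
grasp_force: 0.0
```

Request:
step_arm --targets "1 -0.081 -0.45 0.01 0 0 -1;1 -0.081 -0.45 0.01 0 0 -1;1 -0.081 -0.45 0.01 0 0 -1;1 -0.081 -0.45 0.01 0 0 -1;1 -0.081 -0.45 0.01 0 0 -1;1 -0.081 -0.45 0.01 0 0 -1;1 -0.081 -0.45 0.01 0 0 -1;1 -0.081 -0.45 0.01 0 0 -1;1 -0.081 -0.45 0.01 0 0 -1"

```text
clock: 17.55
eef_pos: [0.4712, -0.2277, 0.3162]
tool_rot: [0.731, 0.683, -0.001, 0.0]
ft_force: [0.7, 0.1, 0.3]
grip_width: 0.0852
grasp_force: 0.0
```

```bash
python3 - <<'E'
from h import *
o=bot.get_obs();I=bot.camera_info("wrist");im=bot.camera("wrist");cv2.imwrite("pics/w7.png",im[:,:,::-1])
t=np.array([.473,-.2275,.30]);print(o["eef_pos"],o["joint_pos"],"shift",(t-o["eef_pos"])/.5,turn_to(81.6))
m=im.max(2)<60
m[330:]=0
for c,s,q in blobs(m,150):print(c,s,np.round(q[1],1),round(q[2],1),plane(I,*c,.225),[plane(I,*x,.225)[:2] for x in cv2.boxPoints(q)])
E
```

```text
[ 0.4712 -0.2277  0.3162] [-0.4496  0.2708  0.2634  1.5635 -0.0011  1.1891] shift [ 0.0035  0.0005 -0.0324] [ 0.0015 -0.0003 -0.1011]
[508.3006  49.6868] [ 480   19   58   62 2771] [53.7 64.3] 45.0 [ 0.5982 -0.1313  0.225 ] [array([ 0.5715, -0.1317]), array([ 0.5983, -0.1074]), array([ 0.6246, -0.1309]), array([ 0.598 , -0.1568])]
[218.1916 125.3234] [198 110  30  37 334] [38.7 21.7] 68.7 [ 0.4049 -0.1657  0.225 ] [array([ 0.3929, -0.1548]), array([ 0.4073, -0.1507]), array([ 0.4132, -0.175 ]), array([ 0.3985, -0.1794])]
[197.6326 130.0702] [182 114  33  33 841] [32. 32.] 90.0 [ 0.3904 -0.1679  0.225 ] [array([ 0.3816, -0.1567]), array([ 0.4032, -0.1581]), array([ 0.3998, -0.1794]), array([ 0.3776, -0.1779])]
[325.8472 200.3392] [ 311  135   32  135 2821] [ 22.3 134.3] 4.8 [ 0.4748 -0.2239  0.225 ] [array([ 0.4586, -0.2776]), array([ 0.4742, -0.1765]), array([ 0.4894, -0.1787]), array([ 0.4757, -0.2804])]
[206.1085 298.5761] [ 182  259   43   71 1852] [35.8 76. ] 26.6 [ 0.3743 -0.2989  0.225 ] [array([ 0.3448, -0.3184]), array([ 0.3824, -0.2602]), array([ 0.405 , -0.2753]), array([ 0
[... 292 characters left out ...]
66  0.225 ] [array([ 0.5682, -0.2881]), array([ 0.5722, -0.2846]), array([ 0.5871, -0.3044]), array([ 0.5832, -0.3081])]
[156.0689 317.3557] [ 109  291   77   39 1220] [38. 76.] 90.0 [ 0.3309 -0.3135  0.225 ] [array([ 0.2987, -0.287 ]), array([ 0.3588, -0.291 ]), array([ 0.3523, -0.326 ]), array([ 0.2899, -0.3219])]
[ 81.6955 325.3205] [ 58 320  42  10 312] [41.  9.] -0.0 [ 0.2684 -0.3169  0.225 ] [array([ 0.248 , -0.3191]), array([ 0.2505, -0.3106]), array([ 0.2839, -0.3128]), array([ 0.2817, -0.3213])]
[561.6537 325.3528] [544 320  43  10 309] [42.  9.] 0.0 [ 0.6605 -0.3432  0.225 ] [array([ 0.6465, -0.3458]), array([ 0.6455, -0.3371]), array([ 0.6796, -0.3394]), array([ 0.6809, -0.3481])]
```

View pics/w7.png

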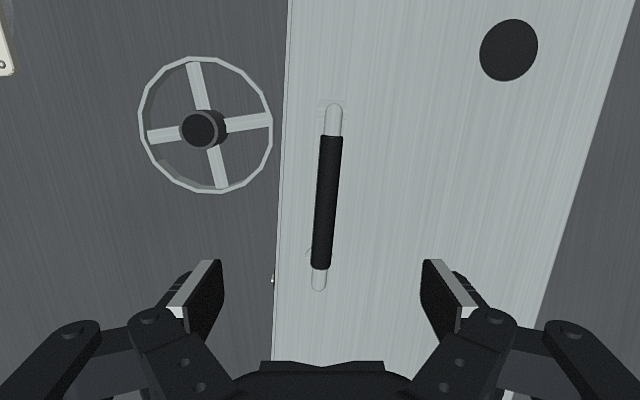

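The handle sleeve's centre is at (326,200), casting to (0.4745,-0.228,0.225), tilted 8.3°, which matches the first measurement. I descend onto it.

Request:
step_arm --targets "1 0.006 0 -0.03 0 0 -0.1;1 0.006 0 -0.07 0 0 -0.1;1 0.006 0 -0.11 0 0 -0.1;1 0.006 0 -0.15 0 0 -0.1;1 0.006 0 -0.18 0 0 -0.1;1 0.006 0 -0.2 0 0 -0.1;1 0.006 0 -0.215 0 0 -0.1;1 0.006 0 -0.22 0 0 -0.1;1 0.006 0 -0.22 0 0 -0.1"

```text
clock: 18.35
eef_pos: [0.4745, -0.2278, 0.2071]
tool_rot: [0.757, 0.653, -0.0, 0.001]
ft_force: [-0.4, 0.3, 0.5]
grip_width: 0.0853
grasp_force: 0.0
```

Request:
step_arm --targets "-0.5 0 0 0 0 0 0;-1 0 0 0 0 0 0;-1 0 0 0 0 0 0;-1 0 0 0 0 0 0;-1 0 0 0 0 0 0;-1 0 0 0 0 0 0;-1 0 0 0 0 0 0;-1 0 0 0 0 0 0;-1 0 0 0 0 0 0;-1 0 0 0 0 0 0"

```text
clock: 19.18
eef_pos: [0.4738, -0.2284, 0.2078]
tool_rot: [0.758, 0.652, -0.001, 0.001]
ft_force: [-3.9, 1.7, 5.3]
grip_width: 0.014
grasp_force: 58.5
```

```bash
python3 - <<'E'
from h import *
o=bot.get_obs();print(o["clock"],o["eef_pos"],turn_to(81.6),o["ft_force"],o["grip_width"])
# handle shift along oven x / z for lid angles, normalised
th=np.arctan2(70,215);r=np.hypot(.215,.07)
for a in (.05,.1,.15,.18,.19,.2):
    dz=r*(np.sin(th+a)-np.sin(th));dx=r*(np.cos(th)-np.cos(th+a))
    y=np.radians(-8.4);print(a,"mm",dx*1e3,dz*1e3,"norm",dx*np.cos(y)/.5,dx*np.sin(y)/.5,dz/.5,"front",250*np.sin(a))
E
```

```text
19.1833 [ 0.4738 -0.2284  0.2078] [0.0032 0.0005 0.0032] [-3.903   1.6862  5.2898] 0.014006369042596986
0.05 mm 3.767235864029738 10.658039620843484 norm 0.007453644424061076 -0.0011006584486527953 0.021316079241686967 front 12.494792317669583
0.1 mm 8.062443630502436 21.114476148529874 norm 0.01595190483945946 -0.002355572366315042 0.04222895229705975 front 24.95835416170704
0.15 mm 12.874887516902858 31.343173937346787 norm 0.02547354002096509 -0.003761605121739114 0.06268634787469357 front 37.3595331183998
0.18 mm 16.005676190361587 37.36041678172071 norm 0.031667945250978324 -0.004676315304154607 0.07472083356344142 front 44.75739335645604
0.19 mm 17.089212098141925 39.344958878156554 norm 0.03381176944165637 -0.004992887718083954 0.07868991775631311 front 47.214723744125145
0.2 mm 18.19253891978733 41.31856656982508 norm 0.035994750839395954 -0.005315242365284156 0.08263713313965015 front 49.66733269876531
```

Handle gripped. I break the gasket slowly along the handle's arc.

Request:
step_arm --targets "-1 0.001 0 0.004 0 0 0;-1 0.003 0 0.008 0 0 0;-1 0.004 -0.001 0.012 0 0 0;-1 0.006 -0.001 0.016 0 0 0;-1 0.007 -0.001 0.02 0 0 0;-1 0.009 -0.001 0.024 0 0 0;-1 0.01 -0.002 0.028 0 0 0;-1 0.012 -0.002 0.032 0 0 0;-1 0.013 -0.002 0.036 0 0 0;-1 0.015 -0.002 0.04 0 0 0"

```text
clock: 20.02
eef_pos: [0.4815, -0.2295, 0.2291]
tool_rot: [0.758, 0.653, -0.001, 0.002]
ft_force: [-6.4, -2.4, -5.4]
grip_width: 0.0137
grasp_force: 60.0
```

Request:
step_arm --targets "-1 0.002 0 0.004 0 0 0;-1 0.004 -0.001 0.008 0 0 0;-1 0.006 -0.001 0.012 0 0 0;-1 0.008 -0.001 0.016 0 0 0;-1 0.01 -0.001 0.02 0 0 0;-1 0.012 -0.002 0.024 0 0 0;-1 0.014 -0.002 0.028 0 0 0;-1 0.016 -0.002 0.032 0 0 0;-1 0.016 -0.002 0.032 0 0 0;-1 0.016 -0.002 0.032 0 0 0"

```text
clock: 20.85
eef_pos: [0.4892, -0.2307, 0.2458]
tool_rot: [0.758, 0.652, -0.001, 0.002]
ft_force: [-7.3, -1.8, -1.7]
grip_width: 0.0141
grasp_force: 59.2
```

```bash
python3 - <<'E'
from h import *
o=bot.get_obs();print(o["clock"],o["eef_pos"]-[.4738,-.2284,.2078],o["tool_rot"],o["ft_force"],o["grip_width"],o["grasp_force"])
a=bot.camera("scene")[100:350,300:560];b=bot.camera("wrist")
im=np.hstack([cv2.resize(a,(400,385)),cv2.resize(b,(400,385))]);cv2.imwrite("pics/w8.png",im[:,:,::-1])
E
```

```text
20.85 [ 0.0154 -0.0023  0.038 ] [ 0.7578  0.6524 -0.0006  0.0021] [-7.2545 -1.8416 -1.6997] 0.014127339472655806 59.20800805091858
```

View pics/w8.png

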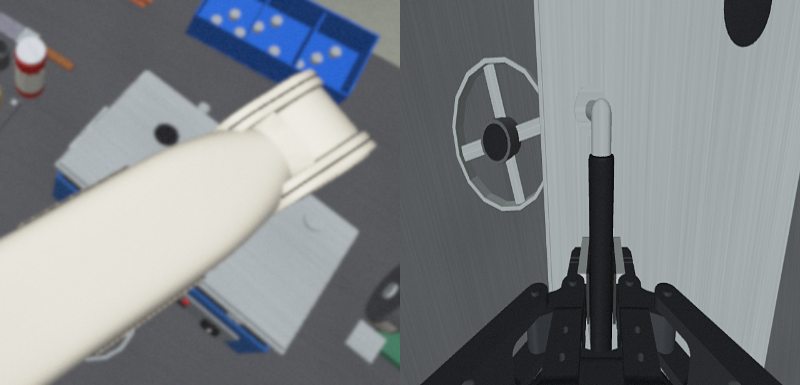

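The lid is slightly open and the bar is still in the pads. The handle is 38 mm up, so the front edge is about 45 mm open. I hold a second to check that it is steady.

Request:
step_arm --targets "-1 -0.001 0 0 0 0 0;-1 -0.001 0 0 0 0 0;-1 -0.001 0 0 0 0 0;-1 -0.001 0 0 0 0 0;-1 -0.001 0 0 0 0 0;-1 -0.001 0 0 0 0 0;-1 -0.001 0 0 0 0 0;-1 -0.001 0 0 0 0 0;-1 -0.001 0 0 0 0 0;-1 -0.001 0 0 0 0 0"

```text
clock: 21.78
eef_pos: [0.4893, -0.2307, 0.2458]
tool_rot: [0.758, 0.653, -0.0, 0.002]
ft_force: [-6.5, -1.0, -2.8]
grip_width: 0.014
grasp_force: 59.0
```

```bash
python3 - <<'E'
from h import *
o=bot.get_obs();print(o["eef_pos"],o["ft_force"],o["grip_width"],o["clock"])
if abs(o["eef_pos"][2]-.2455)<.003 and .01<o["grip_width"]<.02: print(bot.job_done())
E
```

```text
[ 0.4893 -0.2307  0.2458] [-6.5396 -1.0037 -2.831 ] 0.01402501974532575 21.7833
the job is handed in; nothing more can be done
None
```

I held the thermometer about 78 mm above the spot for over 2 s and put it back in its holster. The lid is free of its gasket and held about 45 mm open at the front (worked out from the handle's 38 mm rise). The job was handed in at 21.8 s, and the hand-in gave no verdict.

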